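# Block the gaps in a packed reagent carton

## Task

The shipping carton on the lab bench is packed but two gaps are left in it. Stop the contents shifting: put the thick full-size blue foam block upright into the wide gap and the thin full-size blue foam block upright into the narrow gap, each lengthwise along its gap and all the way down on the carton's floor.

Things in the scene. Friction and masses are not known exactly. Their poses are not given: they have to be found in the camera images.
- thick_block_mid (a point): Pale blue foam block standing on the bench: 98 mm long (x axis), 50 mm thick (y axis), 96 mm tall (z up), about 45 g, bottom edges rounded, stiff enough for a 20 to 40 N grip across its thickness. This point is its centre, 48 mm above its underside. It goes into the wide gap. (A short blue 50 x 45 x 40 mm offcut and a white foam brick nearby are not needed.)
- thin_block_mid (a point): Pale blue foam block standing on the bench: 98 mm long (x axis), 34 mm thick (y axis), 96 mm tall (z up), about 32 g, bottom edges rounded, stiff enough for a 20 to 40 N grip across its thickness. This point is its centre, 48 mm above its underside. It goes into the narrow gap.
- wide_gap (a point): Middle of the wide gap across the fixed open brown carton, between white boxes and two amber bottles: 62 mm wide (y axis), 112 mm long (x, wall to wall), z up. The point is 48 mm above the carton's inner floor: where a seated block's centre belongs. Floor 6 mm, rim 106 mm above the bench; outside 270 x 132 mm. White boxes 52 mm tall from the inner floor.
- narrow_gap (a point): Middle of the narrow gap, parallel to the wide one, 104 mm along y from it, between the bottles and green boxes (52 mm tall): 46 mm wide (y), 112 mm long (x); 48 mm above the inner floor. The 24 mm bottle caps reach 80 mm above the inner floor, 29 mm either side of the carton's long centre line: fingers at a block's mid-length pass between them.
Things that resemble listed ones, but are neither listed nor needed, are in the scene too. Leave any purple or red look-alike of the part that bears thick_block_mid alone. Leave any black look-alike of the part that bears thin_block_mid alone.

How it is judged (in metres and radians):
At the end, for the whole second after the job is handed in: The thick blue block stands in the wide gap and the thin one in the narrow gap: each block's centre within 16 mm of the gap's middle horizontally and 10 mm in height (down on the carton's floor), upright within 11 degrees, lengthwise along the gap within 15 degrees, either way round (horizontal distance between thick_block_mid and wide_gap below 0.016 m and z of thick_block_mid in the frame of wide_gap between -0.01 and 0.01 m and angle between each of thick_block_mid, thin_block_mid's own z axis and vertical below 0.2 rad and angle between the x axis of thick_block_mid and the x axis of wide_gap, either way round below 0.26 rad and horizontal distance between thin_block_mid and narrow_gap below 0.016 m and z of thin_block_mid in the frame of narrow_gap between -0.01 and 0.01 m and angle between the x axis of thin_block_mid and the x axis of narrow_gap, either way round below 0.26 rad); the robot touches nothing.
It also fails if it takes over 58 s, if anything falls off the work surface, if the arm or the gripper's body presses on something with over 40 N, if the wrist force passes 120 N, or if a joint passes its speed limit or range.

## Robot

A 6-joint arm with a two-finger parallel gripper is mounted at the origin on the work surface. World frame = base frame: x ahead of the robot, y to its left, z up, the work surface at z = 0. Lengths are in mm, angles in rad, forces in N, time in s.
With the tool pointing down it reaches from about 250 to 800 mm from the base axis. Payload 3.9 kg.
Tool frame: the origin (TCP) lies between the finger pads; the fingertips stand manip.nose_length ahead of it and the grasp point (between the pads) is the TCP (manip.nose_length is the distance from the TCP to the fingertips, in mm); x points along the fingers, y is the direction in which the jaws open and shut, and the axes are right-handed (so a half turn about x gives the same grasp; the last joint's range is limited). The gripper opens to 85 mm and grips with 20 to 120 N. Pads are 22 mm wide; open, the fingers measure 114 mm over their backs; the gripper's body (76 mm by 85 mm) begins 54 mm behind the grasp point. The pads swing forward as they close: fully open they stand 13 mm farther back than shut.
Start: joints at [-1.121, 0.26, -0.138, 1.173, 0, 1.571], TCP at [228.257, -472.773, 250.304] pointing down, gripper open.
Joint ranges: [-2.78, 2.78], [-0.83, 1.72], [-1.28, 1.37], [-1.9, 2.12], [-1.57, 1.48], [-3.14, 3.14]. Speed limits (rad/s): [2.57, 2.57, 3.14, 3.14, 3.14, 3.14].

## Interface

Orientations are given as a 3x3 rotation matrix whose columns are the frame's x, y, z axes.
In Python, from cell import manip gives the robot as it stands. The module is installed in compiled form; this text tells all that it offers. Calls block until the motion is done:
- manip.move_to(position, orientation): joint-space move of the TCP to a pose.
- manip.move_linear(position, orientation=None, v=150): straight line of the TCP; orientation=None keeps the orientation; v is the mean speed in mm/s.
- manip.goto_joints(angles): joint-space move.
- manip.let_go() and manip.grasp(f_grip=None): open the fingers fully, or close them until they stop; f_grip is the grip in N (None keeps the last).
- manip.pause(seconds).
- manip.ik(position, orientation): joint angles nearest the present ones, or None.
- manip.read_state(): the state.
- manip.read_camera(name): name is "side" or "top" or "wrist"; returns a dict with "frame" (384x512x3 uint8, red, green, blue), "z_map" (384x512 float32, mm along the optical axis (not along the pixel's ray), 0 where there is no reading), "fx", "fy", "cx", "cy" (pixels), "k1" (the pictures are not rectified: a ray, as slopes to the right and down, at radius r is drawn at 1 + k1 r^2 times it, then the intrinsics apply), "cam_to_world" (4x4, takes a point from camera to world coordinates); the wrist camera has in their place "tool_from_camera" (4x4, takes a point from camera to tool coordinates, whose origin is the TCP and whose axes are the tool frame's). Camera axes: x right, y up, looking along -z (the intrinsics and any distortion apply to the point x, -y, -z); pixel columns grow to the right and rows downward; lengths in mm; the calibration is good to about 2 mm. A picture is of the moment at which its call begins: read the wrist's pose just before it.
A pose or a line that the arm cannot do raises manip.MotionError and nothing moves.
- manip.job_done(): hands the job in, once; it reports no verdict.
Trained networks look in a picture, given as the dict that the camera call returned (one of the last four; its "shot" number tells which), for a name from the list of things; names that differ only in an ending like _2 or _b are one class to them, and where a whole thing is asked for, a point or a joint stands for the part that bears it (a point fixed in the world has none). Each returns a list of dicts, best first, with "conf" (0 to 1); they miss things now and then, are a little off and sometimes report something else, mostly with a low value. They report only what shows in the picture. A call takes as long as a camera call. They do not tell look-alikes from the thing itself.
- manip.recognise(picture, name): "position" ([column, row] as shares, 0 to 1, of the picture: columns of its width, rows of its height, amid what is visible of it).
- manip.place_of(picture, name): "position" ([column, row] as shares, 0 to 1, of the picture: columns of its width, rows of its height: a listed point, or the origin of a listed thing).
The state is a dict: "time": time; "joint_positions": joint angles; "qd": joint speeds; "tau": joint torques, N m; "position": TCP position; "eef_rot": TCP orientation; "force": force on the tool from outside, world axes, zero at the start; "ft_torque": the same for the moment, N m; "grip_width": opening from 0.0 (shut) to 1.0 (fully open).
Only numpy, scipy, OpenCV 4.12 (cv2) and the standard library are available. Lean on these libraries where they do the work, as an engineer would, in place of code of your own. Each camera call takes 0.05 s, during which the arm holds its last target.

## Working session

There is one attempt and no reset: what is moved stays moved. The work goes in short steps, each a Python script; the robot and the scene stay as the last script left them, time stands still between calls to the robot, and variables do not carry over. Pictures are saved under pics/ and viewed, and the job is handed in when it is done.

```bash
mkdir -p pics; cat > h.py <<'E'
import numpy as np, cv2
from cell import manip
def px2ray(c,u,v):
    K=np.array([[c['fx'],0,c['cx']],[0,c['fy'],c['cy']],[0,0,1.]])
    p=cv2.undistortPoints(np.array([[[u,v]]],float),K,np.array([c['k1'],0,0,0,0.]))[0,0]
    return p
def campose(c,st=None):
    if 'cam_to_world' in c: return np.array(c['cam_to_world'])
    T=np.eye(4);T[:3,:3]=np.array(st['eef_rot']);T[:3,3]=st['position']
    return T@np.array(c['tool_from_camera'])
def cloud(c,st=None):
    z=c['z_map'];h,w=z.shape
    K=np.array([[c['fx'],0,c['cx']],[0,c['fy'],c['cy']],[0,0,1.]])
    uu,vv=np.meshgrid(np.arange(w),np.arange(h))
    p=cv2.undistortPoints(np.stack([uu,vv],-1).reshape(-1,1,2).astype(float),K,np.array([c['k1'],0,0,0,0.])).reshape(h,w,2)
    P=np.stack([p[...,0]*z,-p[...,1]*z,-z,np.ones_like(z)],-1)
    W=P@campose(c,st).T
    W=W[...,:3].copy();W[z<=0]=np.nan
    return W
def save(c,n): cv2.imwrite('pics/'+n,cv2.cvtColor(c['frame'],cv2.COLOR_RGB2BGR))
E
python3 - <<'E'
from h import *
import pickle
print(manip.nose_length); st=manip.read_state(); print(st['time'],st['position'],st['eef_rot'],st['grip_width'])
D={}
for n in('top','side'):
    c=manip.read_camera(n);save(c,n+'0.png');D[n]=c
    for k in('thick_block_mid','thin_block_mid','wide_gap','narrow_gap'):
        for r in manip.place_of(c,k): print(n,k,round(r['conf'],2),round(r['position'][0]*512),round(r['position'][1]*384))
pickle.dump(D,open('d0.pkl','wb'))
E
```

```text
19.0
0.0 [ 227.97860648 -472.17710346  249.44810648] [[-8.67958199e-04  4.34780390e-01 -9.00536095e-01]
 [ 1.82756305e-03 -9.00534241e-01 -4.34781256e-01]
 [-9.99997953e-01 -2.02315845e-03 -1.29624995e-05]] 0.9967177396977734
top thick_block_mid 0.97 379 254
top thick_block_mid 0.92 335 209
top thick_block_mid 0.64 384 188
top thin_block_mid 0.94 389 129
top thin_block_mid 0.58 338 146
top wide_gap 0.94 265 141
top narrow_gap 0.69 224 139
side thick_block_mid 0.87 316 167
side thick_block_mid 0.61 327 138
side thick_block_mid 0.61 368 159
side thin_block_mid 0.8 285 117
side thin_block_mid 0.63 272 141
side thin_block_mid 0.54 200 194
side wide_gap 0.77 228 170
side narrow_gap 0.97 202 193
```

```bash
python3 - <<'E'
from h import *
for n in('top','side'):
    i=cv2.imread(f'pics/{n}0.png'); cv2.imwrite(f'pics/{n}0b.png',cv2.resize(i[60:320,140:480],(784,600),interpolation=cv2.INTER_CUBIC))
E
```

```text
(no output)
```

View pics/top0.png

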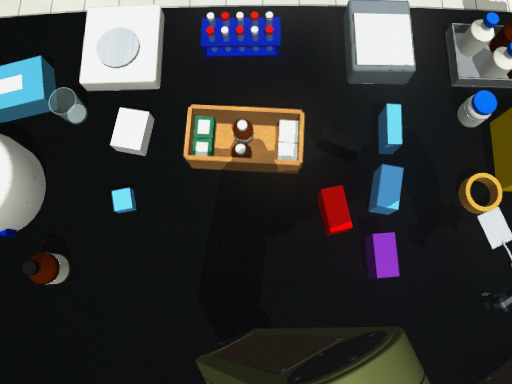

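View pics/side0.png

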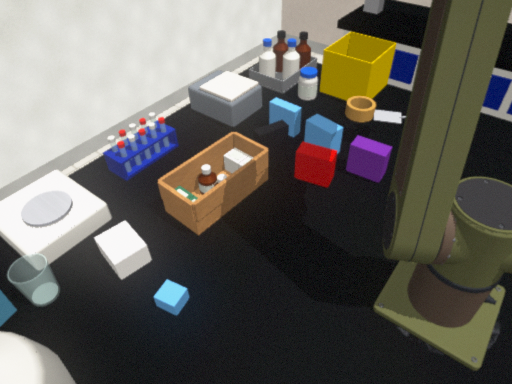

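```bash
python3 - <<'E'
from h import *
import pickle
D=pickle.load(open('d0.pkl','rb'))
for n in('top','side'):
    c=D[n];W=cloud(c);print(n,c['fx'],c['k1'],np.array(c['cam_to_world']).round(2).tolist())
    pts={'top':[(379,254),(335,209),(384,188),(389,129),(338,146),(265,141),(224,139)],'side':[(316,167),(327,138),(368,159),(285,117),(272,141),(228,170),(202,193)]}[n]
    for u,v in pts: print((u,v),W[v,u].round(0),c['frame'][v,u])
E
```

```text
top 468.4890850842277 -0.13793613776532518 [[-0.0, 0.98, -0.18, 253.15], [-1.0, -0.0, -0.01, -19.71], [-0.01, 0.18, 0.98, 1128.39], [0.0, 0.0, 0.0, 1.0]]
(379, 254) [ 302. -263.   94.] [144  56 202]
(335, 209) [ 403. -168.   94.] [166   8   6]
(384, 188) [ 450. -280.   96.] [ 76 146 197]
(389, 129) [ 589. -300.   96.] [116 220 242]
(338, 146) [ 550. -180.   90.] [14 15 17]
(265, 141) [587. -11.   6.] [233 177  96]
(224, 139) [593.  91.   8.] [232 175  92]
side 388.2117277053453 0.002253241876454595 [[-0.8, 0.4, -0.45, 29.59], [-0.6, -0.54, 0.59, 556.8], [-0.01, 0.74, 0.67, 730.23], [0.0, 0.0, 0.0, 1.0]]
(316, 167) [ 390. -147.   63.] [138  16  20]
(327, 138) [ 425. -264.   74.] [ 70 112 147]
(368, 159) [ 291. -249.   71.] [ 84  40 110]
(285, 117) [ 590. -294.   64.] [ 73 115 152]
(272, 141) [ 553. -175.   59.] [38 34 34]
(228, 170) [613. -46.   8.] [159 153 141]
(202, 193) [607.  68.  10.] [98 68 50]
```

View pics/top0b.png

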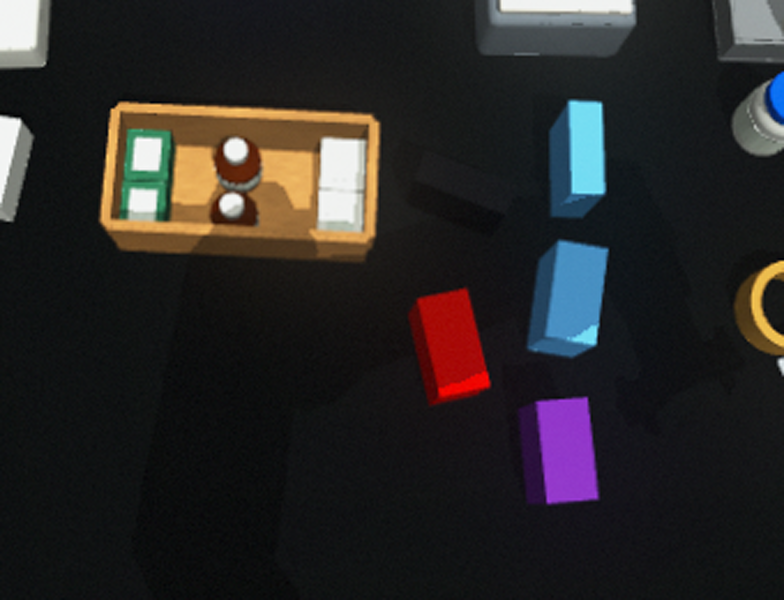

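View pics/side0b.png

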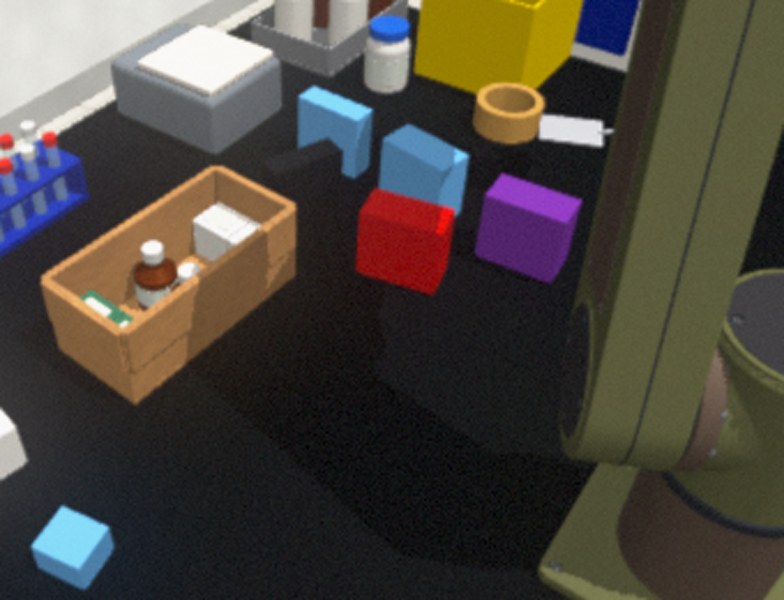

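The top view shows two full-size blue blocks, one at (387,188) and one at (390,129). The decoys are red (335,209), purple (382,254) and black (340,146), and the small offcut is at (123,200). The (387,188) block has the wider top, so it should be the thick one. I'll measure both to check.

```bash
python3 - <<'E'
from h import *
import pickle
D=pickle.load(open('d0.pkl','rb'))
for n in('top','side'):
    c=D[n];W=cloud(c);F=c['frame'].astype(int)
    hsv=cv2.cvtColor(c['frame'],cv2.COLOR_RGB2HSV)
    blue=(hsv[...,0]>92)&(hsv[...,0]<112)&(hsv[...,1]>80)&(hsv[...,2]>50)
    for nm,x,y in(('thick',450,-278),('thin',589,-298)):
        m=blue&(np.hypot(W[...,0]-x,W[...,1]-y)<85)&(W[...,2]>5)
        P=W[m]; zt=np.percentile(P[:,2],90)
        T=P[np.abs(P[:,2]-zt)<5]
        print(n,nm,m.sum(),'ztop',zt.round(1),'z max/min',P[:,2].max().round(1),P[:,2].min().round(1),len(T),'top rect',cv2.minAreaRect(T[:,:2].astype(np.float32)),'foot',cv2.minAreaRect(P[:,:2].astype(np.float32)))
    m=(W[...,0]>450)&(W[...,0]<720)&(W[...,1]>-110)&(W[...,1]<200)
    rim=m&(W[...,2]>101)&(W[...,2]<112)
    P=W[rim];print(n,'rim',len(P),np.median(P[:,2]),cv2.minAreaRect(P[:,:2].astype(np.float32)))
    for lo,hi in((52,64),(76,95)):
        q=m&(W[...,2]>lo)&(W[...,2]<hi); 
        k,L,S,C=cv2.connectedComponentsWithStats(q.astype(np.uint8))
        for i in range(1,k):
            if S[i,4]>12:
                P=W[L==i];print(n,lo,S[i,4],P.mean(0).round(0),P.min(0).round(0),P.max(0).round(0),F[L==i].mean(0).round())
E
```

```text
top thick 1348 ztop 98.2 z max/min 102.9 6.0 889 top rect ((453.68359375, -293.370361328125), (52.22665023803711, 97.46768951416016), 79.21453857421875) foot ((453.5150146484375, -293.4527893066406), (52.227813720703125, 98.30766296386719), 79.37117767333984)
top thin 1053 ztop 97.9 z max/min 102.3 5.4 560 top rect ((602.4458618164062, -311.8823547363281), (35.752342224121094, 98.93013000488281), 89.21046447753906) foot ((601.9299926757812, -311.27301025390625), (36.95670700073242, 100.13385009765625), 89.21046447753906)
top rim 1514 105.79805596142694 ((574.78271484375, 36.95526123046875), (269.699462890625, 135.04197692871094), 86.57579803466797)
top 52 1704 [585.  38.  58.] [526. -91.  52.] [640. 163.  64.] [171. 188. 172.]
top 52 165 [598.  43.  56.] [579.  22.  52.] [623.  65.  64.] [96. 45. 22.]
top 52 128 [546.  44.  57.] [533.  24.  52.] [568.  69.  63.] [73. 41. 25.]
top 52 32 [515. 116.  58.] [513.  82.  53.] [518. 149.  64.] [113.  78.  41.]
top 52 28 [511.  52.  58.] [509.  26.  53.] [513.  78.  64.] [74. 52. 29.]
top 52 50 [506. -29.  58.] [503. -75.  52.] [510.  22.  63
[... 927 characters left out ...]
5720214844)
side rim 1130 105.68264673606069 ((575.8760375976562, 37.5916748046875), (272.474365234375, 136.7486114501953), 86.70330047607422)
side 52 404 [596. -60.  59.] [551. -92.  52.] [632.  12.  64.] [210. 199. 186.]
side 52 372 [529.  85.  58.] [502. -84.  52.] [641. 177.  64.] [131.  96.  61.]
side 52 376 [609.  86.  58.] [565.  22.  52.] [640. 136.  64.] [136. 117.  86.]
side 76 541 [619.   6.  86.] [528. -93.  76.] [641. 149.  95.] [146. 106.  69.]
side 76 623 [530.  86.  86.] [501. -84.  76.] [644. 177.  95.] [133.  97.  62.]
side 76 74 [603.  46.  84.] [593.  32.  76.] [619.  57.  88.] [215. 210. 204.]
side 76 55 [548.  50.  85.] [538.  35.  78.] [560.  60.  90.] [226. 218. 210.]
```

```bash
python3 - <<'E'
from h import *
import pickle
D=pickle.load(open('d0.pkl','rb'))
C=np.array([575.3,37.3]);a=np.radians(-3.36);R=np.array([[np.cos(a),-np.sin(a)],[np.sin(a),np.cos(a)]])
for n in('top','side'):
    c=D[n];W=cloud(c);hsv=cv2.cvtColor(c['frame'],cv2.COLOR_RGB2HSV)
    blue=(hsv[...,0]>92)&(hsv[...,0]<112)&(hsv[...,1]>80)&(hsv[...,2]>50)&(W[...,2]>5)
    k,L,S,_=cv2.connectedComponentsWithStats(blue.astype(np.uint8))
    for nm,x,y in(('thick',454,-293),('thin',600,-310)):
        d=np.where(blue,np.hypot(W[...,0]-x,W[...,1]-y),1e9);l=L.flat[np.argmin(d)]
        P=W[(L==l)];T=P[P[:,2]>92]
        r=cv2.minAreaRect(T[:,:2].astype(np.float32));print(n,nm,S[l,4],len(T),np.median(T[:,2]).round(1),np.round(r[0],1),np.round(r[1],1),round(r[2],1), T[:,:2].min(0).round(),T[:,:2].max(0).round())
    Q=(W[...,:2]-C)@R
    ins=(abs(Q[...,0])<52)&(abs(Q[...,1])<128)
    wh=ins&(hsv[...,1]<70)&(abs(W[...,2]-58)<5)
    for nm,m in(('white',wh&(Q[...,1]<-40)),('greenbox',ins&(Q[...,1]>60)&(abs(W[...,2]-58)<5))):
        P=Q[m];print(n,nm,len(P),P.min(0).round(1),P.max(0).round(1),np.median(W[m][:,2]).round(1))
    cp=ins&(W[...,2]>76)&(W[...,2]<92)&(hsv[...,1]<70)
    for s in(1,-1):
        P=Q[cp&(s*Q[...,0]>0)];print(n,'cap',P.min(0).round(1),P.max(0).round(1),P.mean(0).round(1))
    m=ins&(abs(Q[...,0])<13)&(abs(Q[...,1]-9)<30)&(W[...,2]>20)
    print(n,'bottle mid heights',np.percentile(W[m][:,2],[50,90,98,100]).round(0) if m.any() else None)
    for b in range(16,30,3):
        print(b,[ (float(np.nanpercentile(W[mm][:,2],[95])[0].round())) if (mm:=ins&(abs(abs(Q[...,0])-29)<30)&(abs(np.hypot(abs(Q[...,0])-29,Q[...,1]-9)-b)<1.5)).any() else None],end=' ')
    fl=ins&(abs(W[...,2]-6)<4);P=Q[fl];print('floor',len(P),np.median(W[fl][:,2]))
    for y0 in range(-130,130,10):
        mm=ins&(abs(Q[...,1]-y0-5)<5)
        print((y0+5,np.nanpercentile(W[mm][:,2],[10,50,95]).round().astype(int).tolist()) if mm.any() else None,end=' ')
    print()
E
```

```text
top thick 1348 926 96.1 [ 453.7 -293.4] [52.2 97.5] 79.2 [ 402. -327.] [ 506. -262.]
top thin 1053 579 96.2 [ 602.4 -311.9] [35.8 98.9] 89.2 [ 553. -330.] [ 652. -293.]
top white 715 [ -42.7 -125.3] [ 51.9 -79.2] 58.6
top greenbox 752 [-44.5  76.7] [ 52.  124.4] 58.4
top cap [  11.  -125.4] [39.2 16.2] [26.6 -1.1]
top cap [ -45.9 -125.1] [-16.5  18.7] [-30.1  -3.4]
top bottle mid heights [51. 56. 59. 62.]
16 [62.0] 19 [59.0] 22 [57.0] 25 [53.0] 28 [46.0] floor 1312 6.134755886530343
(-125, [56, 68, 108]) (-115, [56, 58, 62]) (-105, [56, 59, 62]) (-95, [57, 59, 63]) (-85, [55, 59, 62]) (-75, [3, 7, 58]) (-65, [4, 7, 9]) (-55, [4, 6, 10]) (-45, [4, 6, 9]) (-35, [4, 6, 10]) (-25, [3, 6, 9]) (-15, [5, 13, 55]) (-5, [35, 56, 86]) (5, [51, 82, 88]) (15, [48, 61, 89]) (25, [8, 53, 59]) (35, [4, 6, 12]) (45, [3, 6, 9]) (55, [4, 6, 9]) (65, [4, 6, 9]) (75, [4, 25, 60]) (85, [56, 58, 62]) (95, [56, 59, 61]) (105, [56, 58, 62]) (115, [56, 58, 61]) (125, [58, 87, 108]) 
side thick 1002 383 96.4 [ 454.9 -292.3] [ 53.6 101.2] 77.7 [ 403. -326.] [ 508. -257.]
side thin 818 247 96.2 [ 595.7 -271.5] [103.3 141.5] 12.5 [ 532. -332.] [ 656. -203.]
side white 276 [ -15.4 -124.8] [ 51.8 -77.1] 58.5
side greenbox 135 [-16.2  79. ] [51.6 99.5] 58.4
side cap [17.1 -3.2] [43.1 21.1] [27.3 10.5]
side cap [-38.4  -3.5] [-16.2  20.7] [-27.9  10.5]
side bottle mid heights [49. 55. 58. 60.]
16 [60.0] 19 [58.0] 22 [54.0] 25 [53.0] 28 [8.0] floor 83 6.684650010930682
(-125, [61, 86, 107]) (-115, [57, 59, 61]) (-105, [57, 59, 61]) (-95, [57, 59, 61]) (-85, [29, 58, 60]) (-75, [8, 37, 57]) (-65, [6, 7, 9]) (-55, [7, 7, 7]) None (-35, [5, 5, 5]) None (-15, [52, 53, 54]) (-5, [46, 57, 86]) (5, [51, 83, 87]) (15, [47, 67, 87]) (25, [28, 53, 76]) (35, [6, 30, 52]) (45, [5, 6, 10]) None None (75, [56, 57, 58]) (85, [57, 58, 60]) (95, [57, 59, 61]) None None (125, [105, 106, 107])
```

```bash
python3 - <<'E'
from h import *
i=cv2.imread('pics/top0.png'); cv2.imwrite('pics/blocks.png',cv2.resize(i[95:225,310:420],(508,600),interpolation=cv2.INTER_CUBIC))
E
```

```text
(no output)
```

View pics/blocks.png

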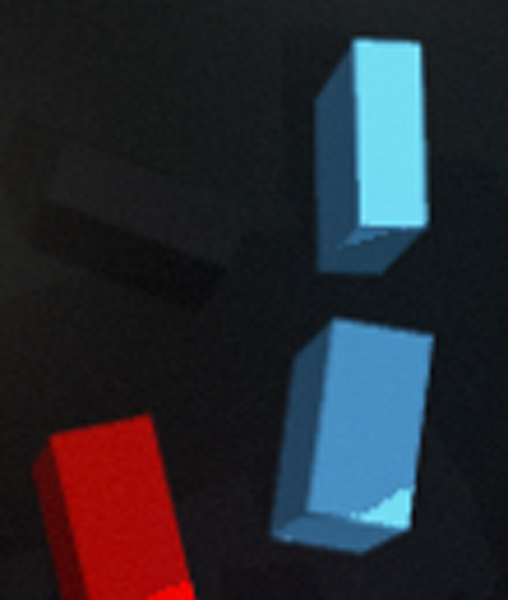

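The crop confirms that (387,188) has a 52×98 mm top, so it is the thick block, and (390,129) at 36×99 mm is the thin one. The side view's thin box merged with the black look-alike, so I'm discarding it. I'll move above the blocks and cross-check with the wrist camera.

```bash
cat >> h.py <<'E'
def Rdown(yaw):  # tool y along block y (thickness), yaw of block x axis
    x=np.array([0,0,-1.]); y=np.array([-np.sin(yaw),np.cos(yaw),0])
    return np.stack([x,y,np.cross(x,y)],1)
def pick_R(p,yaw):
    q0=np.array(manip.read_state()['joint_positions']);best=None
    for s in(0,np.pi):
        R=Rdown(yaw+s);q=manip.ik(p,R)
        if q is not None:
            d=abs(np.array(q)-q0).max()
            if best is None or d<best[0]: best=(d,R,q)
    return best
E
python3 - <<'E'
from h import *
for p,y in(((454,-293,80),-.19),((602,-312,80),-.014),((572.5,-10.1,250),-.058),((578.6,93.2,250),-.058)):
    b=pick_R(p,y);print(p,None if b is None else np.round(b[2],2))
p=(454,-293,260);b=pick_R(p,-.19);manip.move_to(p,b[1])
for k,dx in enumerate((0,90)):
    if k: manip.move_linear((454+dx,-293,260),v=200)
    st=manip.read_state();c=manip.read_camera('wrist');save(c,f'w{k}.png')
    W=cloud(c,st);hsv=cv2.cvtColor(c['frame'],cv2.COLOR_RGB2HSV)
    m=(hsv[...,0]>92)&(hsv[...,0]<112)&(hsv[...,1]>80)&(hsv[...,2]>50)&(W[...,2]>90)&(W[...,2]<110)
    n,L,S,_=cv2.connectedComponentsWithStats(m.astype(np.uint8))
    for i in range(1,n):
        if S[i,4]>300:
            P=W[L==i];r=cv2.minAreaRect(P[:,:2].astype(np.float32));print(k,S[i],np.median(P[:,2]).round(1),np.round(r[0],1),np.round(r[1],1),round(r[2],1))
print(manip.read_state()['time'])
E
```

```text
(454, -293, 80) [-0.57  0.41 -0.39  0.77  0.    2.76]
(602, -312, 80) [-0.48  0.62 -0.01  0.94  0.    2.68]
(572.5, -10.1, 250) [-0.02  0.34 -0.02  1.21  0.    0.04]
(578.6, 93.2, 250) [0.16 0.37 0.02 1.22 0.   0.22]
0 [ 227    0   47   87 2980] 96.5 [ 594.6 -311.1] [34.6 79.9] 87.5
0 [ 236  136   47   87 3686] 96.4 [ 454.8 -292.6] [50.2 98. ] 79.5
1 [ 447    0   60   59 2854] 100.2 [ 658.3 -538.8] [60.9 54.6] 81.5
1 [ 242   71   41  100 1607] 96.5 [ 604.7 -311.2] [34.5 97.1] 87.7
2.3083
```

```bash
cat > do.py <<'E'
from h import *
import sys
H=80.
C=np.array([575.3,37.3]);Y=np.array([.0586,.9983])
def pick(x,y,yaw):
    b=pick_R((x,y,H),yaw);manip.move_to((x,y,200),b[1]);manip.move_linear((x,y,H),v=120)
    manip.grasp(30);s=manip.read_state();print('grip',s['grip_width'],s['position'],s['force'])
    manip.move_linear((x,y,250),v=150);s=manip.read_state();print('lift',s['grip_width'],s['force'],s['time'])
E
python3 - <<'E'
from do import *
pick(454.6,-292.7,np.radians(-10.6))
p=C-47.5*Y
b=pick_R((*p,250),np.radians(-3.4));manip.move_to((*p,250),b[1])
s=manip.read_state();print(s['position'],s['time'])
for n in('top','side','wrist'):
    c=manip.read_camera(n);save(c,n+'1.png')
E
python3 - <<'E'
import cv2,numpy as np
a=[cv2.imread(f'pics/{n}1.png') for n in('top','side','wrist')]
a[0]=cv2.resize(a[0][60:252,140:396],(400,300),interpolation=3);a[1]=cv2.resize(a[1][60:252,100:356],(400,300),interpolation=3);a[2]=cv2.resize(a[2],(400,300))
cv2.imwrite('pics/m1.png',np.vstack([np.hstack(a[:2]),np.hstack([a[2],a[2]*0])]))
E
```

```text
grip 0.5842468502671294 [ 455.06638591 -293.12226537   80.69141658] [-1.26983925 -0.44089023  4.12624036]
lift 0.5837201964654781 [ 1.01194357 -0.24018774 -0.34425548] 5.6667
[572.42967407 -10.3955767  249.89538418] 7.975
```

View pics/m1.png

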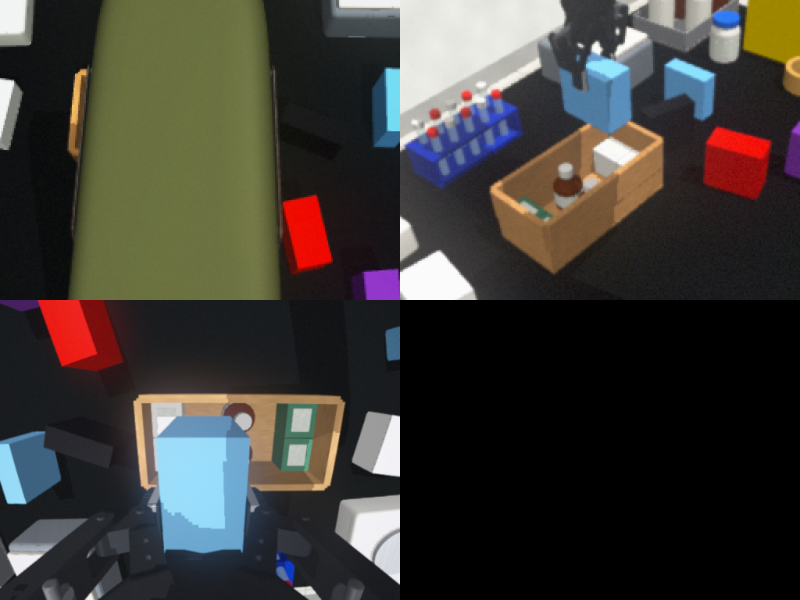

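The thick block is held straight above the wide gap, between the white boxes and the bottles. I'll lower it in stages and check the force at each one.

```bash
cat >> do.py <<'E'
def lower(p,zs=(170,130,110,98,91,87.5)):
    f0=np.array(manip.read_state()['force'])
    for z in zs:
        manip.move_linear((*p,z),v=100);manip.pause(.1);s=manip.read_state()
        d=np.array(s['force'])-f0;print(z,s['position'].round(1),d.round(1),s['grip_width'].__round__(3))
        if np.abs(d).max()>12: print('STOP');return False
    return True
E
python3 - <<'E'
from do import *
lower(C-47.5*Y);print(manip.read_state()['time'])
save(manip.read_camera('wrist'),'w2.png');save(manip.read_camera('side'),'s2.png')
a=np.hstack([cv2.resize(cv2.imread('pics/w2.png'),(400,300)),cv2.resize(cv2.imread('pics/s2.png')[100:250,120:320],(400,300),interpolation=3)]);cv2.imwrite('pics/m2.png',a)
E
```

```text
170 [573.2 -10.1 170.9] [ 0.8  0.1 -0.5] 0.58
130 [573.3 -10.1 130.8] [ 0.5 -0.4  0.2] 0.583
110 [572.9 -10.1 110.6] [ 1.  -1.3  0.8] 0.581
98 [572.7 -10.1  98.4] [ 1.2 -0.9 -0.2] 0.581
91 [572.5 -10.1  91. ] [ 0.4 -1.1 -0.1] 0.581
87.5 [572.5 -10.1  87.5] [ 1.2 -0.3  0.1] 0.578
11.3417
```

View pics/m2.png

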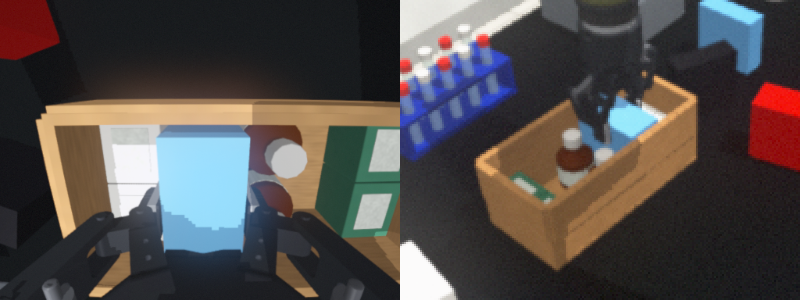

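No contact on the way down, and the block is about 1 mm off the floor. I'll release it, lift away, check it, then fetch the thin block.

```bash
python3 - <<'E'
from do import *
p=C-47.5*Y
manip.let_go();s=manip.read_state();print(s['force'])
manip.move_linear((*p,230),v=150)
st=manip.read_state();c=manip.read_camera('wrist');save(c,'w3.png');W=cloud(c,st)
hsv=cv2.cvtColor(c['frame'],cv2.COLOR_RGB2HSV)
m=(hsv[...,0]>92)&(hsv[...,0]<112)&(hsv[...,1]>80)&(np.hypot(W[...,0]-p[0],W[...,1]-p[1])<75)&(W[...,2]>93)&(W[...,2]<112)
P=W[m];r=cv2.minAreaRect(P[:,:2].astype(np.float32));print('thick in gap',len(P),np.median(P[:,2]),r,p)
pick(603.8,-311.4,np.radians(-2))
p=C+56*Y
b=pick_R((*p,250),np.radians(-3.4));manip.move_to((*p,250),b[1])
save(manip.read_camera('wrist'),'w4.png');save(manip.read_camera('side'),'s4.png')
print(manip.read_state()['grip_width'],manip.read_state()['time'])
a=np.hstack([cv2.resize(cv2.imread('pics/'+n),(400,300)) for n in('w3.png','w4.png')]);b=np.hstack([cv2.resize(cv2.imread('pics/s4.png'),(400,300)),a[:,:400]*0]);cv2.imwrite('pics/m4.png',np.vstack([a,b]))
E
```

```text
[ 0.35187637 -0.14843791 -0.73652626]
thick in gap 4873 102.40682165786612 ((574.6806030273438, -9.24609375), (49.792640686035156, 98.04492950439453), 86.66020965576172) [572.5165  -10.11925]
grip 0.39085406412980694 [ 604.11170684 -311.58844902   80.44344309] [ 0.39639963 -0.15582984  1.82920777]
lift 0.3945345090865575 [-0.00046082 -0.2148325  -0.13349002] 17.1583
0.3965757973210242 18.7583
```

View pics/m4.png

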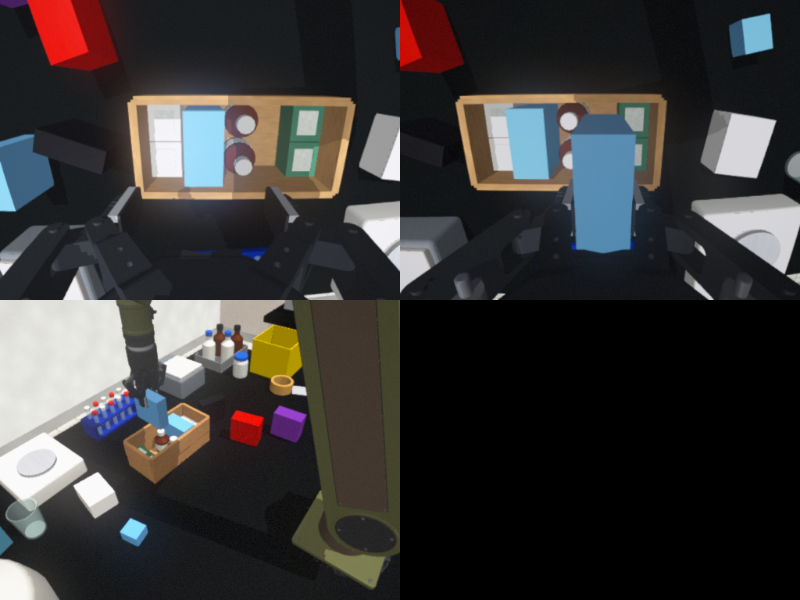

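The thick block is seated: top at 102.4 mm, 49.8×98 mm, aligned with the gap. The thin block is held over the narrow gap, so I'll lower it now.

```bash
python3 - <<'E'
from do import *
ok=lower(C+56*Y);print(ok,manip.read_state()['time'])
save(manip.read_camera('wrist'),'w5.png');save(manip.read_camera('side'),'s5.png')
a=np.hstack([cv2.resize(cv2.imread('pics/w5.png'),(400,300)),cv2.resize(cv2.imread('pics/s5.png')[100:250,120:320],(400,300),interpolation=3)]);cv2.imwrite('pics/m5.png',a)
E
```

```text
170 [579.3  93.3 170.9] [-1.6  0.3  0.3] 0.392
130 [579.3  93.3 130.9] [0.5 0.8 0.1] 0.398
110 [579.   93.3 110.6] [-0.2  0.5  0.1] 0.398
98 [578.7  93.2  98.4] [-0.   0.3 -0.3] 0.397
91 [578.5  93.2  90.9] [-0.3  0.8 -0. ] 0.393
87.5 [578.5  93.2  87.5] [-0.8  0.9 -0.6] 0.397
True 21.975
```

View pics/m5.png

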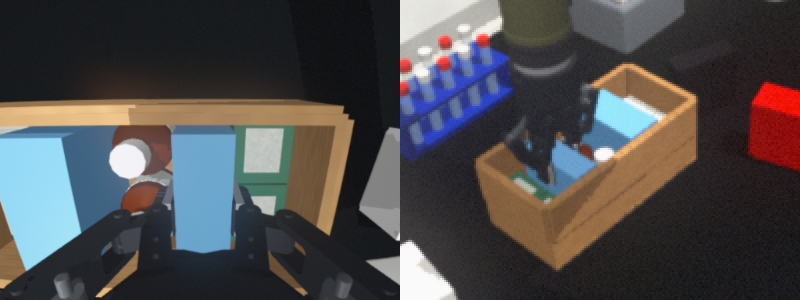

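```bash
python3 - <<'E'
from do import *
p=C+56*Y
manip.let_go();print(manip.read_state()['force']);manip.move_linear((*p,250),v=150)
q=list(manip.read_state()['joint_positions'])
st=manip.read_state();c=manip.read_camera('wrist');save(c,'w6.png');W=cloud(c,st)
manip.move_to((400,-300,320),pick_R((400,-300,320),-.2)[1])
t=manip.read_camera('top');save(t,'t6.png')
for nm,cc,WW in(('wrist',c,W),('top',t,cloud(t))):
    hsv=cv2.cvtColor(cc['frame'],cv2.COLOR_RGB2HSV)
    for k,off in(('wide',-47.5),('narrow',56)):
        p=C+off*Y
        m=(hsv[...,0]>92)&(hsv[...,0]<112)&(hsv[...,1]>80)&(np.hypot(WW[...,0]-p[0],WW[...,1]-p[1])<65)&(WW[...,2]>95)&(WW[...,2]<110)
        P=WW[m]
        if len(P)<9: continue
        r=cv2.minAreaRect(P[:,:2].astype(np.float32));A=np.c_[P[:,:2],np.ones(len(P))];s=np.linalg.lstsq(A,P[:,2],rcond=None)[0]
        print(nm,k,len(P),np.median(P[:,2]).round(1),np.round(r[0],1),np.round(r[1],1),round(r[2],1),'target',p.round(1),'tilt deg',np.degrees(np.hypot(*s[:2])).round(2))
print(manip.read_state()['time'])
cv2.imwrite('pics/m6.png',np.hstack([cv2.resize(cv2.imread('pics/w6.png'),(400,300)),cv2.resize(cv2.imread('pics/t6.png')[60:252,140:396],(400,300),interpolation=3)]))
E
```

```text
[0.0446572  0.06277729 0.45816915]
wrist wide 4343 102.4 [573.9  -8.6] [50.6 97.8] 86.9 target [572.5 -10.1] tilt deg 0.85
wrist narrow 2913 102.4 [578.6  93.8] [33.6 97.6] 87.1 target [578.6  93.2] tilt deg 0.14
top wide 893 102.1 [572.9  -9.1] [50.  98.2] 86.5 target [572.5 -10.1] tilt deg 0.4
top narrow 628 101.8 [575.8  91.9] [34.7 99.1] 86.8 target [578.6  93.2] tilt deg 0.31
25.575
```

View pics/m6.png

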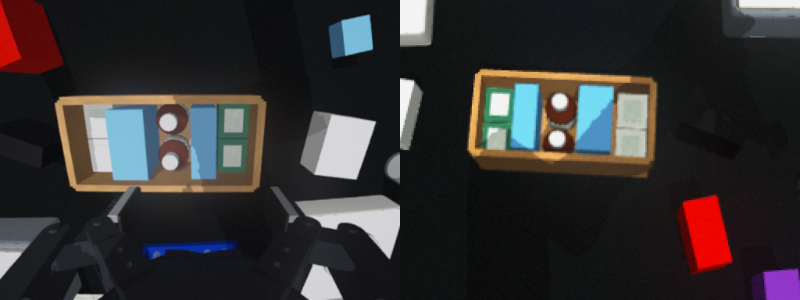

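Both blocks are seated upright in their gaps and the arm is clear, so I'm handing in.

```bash
python3 -c "
from cell import manip
manip.job_done()"
```

```text
the job is handed in; nothing more can be done
```

Both blue foam blocks are in the carton: the thick one upright in the wide gap and the thin one upright in the narrow gap. I handed the job in at about 26 s of the 58 s allowed.

- **Final position:** from the wrist and top cameras, the block centres are within about 3 mm of the gap middles I measured.
- **Seating:** the block tops stand at about 102 mm, which matches 96 mm of foam on the 6 mm floor.
- **Alignment:** both are within 1° of upright and lie along their gaps to within about 0.5°.
- **Forces:** the force changed by less than 2 N while lowering either block. The arm ended clear of everything.
- **Disagreements:** in the first side view the thin block merged with the black look-alike, so I discarded that reading and used the top and wrist cameras instead. My edge measurements put the gaps about 102.5 mm apart rather than the stated 104 mm, so I aimed for 103.5 mm.

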